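# Shut the toolbox flaps and hold the ratchet latch at three clicks

## Robot

A 6-joint arm with a two-finger parallel gripper is mounted at the origin on the work surface. World frame = base frame: x ahead of the robot, y to its left, z up, the work surface at z = 0. Lengths are in m, angles in degrees, forces in N, time in s.
With the tool pointing down it reaches from about 0.3 to 0.75 m from the base axis. Payload 8.5 kg.
Tool frame: the origin (TCP) lies midway between the tips of the shut fingers; the grasp point (between the pads) lies 19 mm behind it; z points along the fingers, y is the line along which they close (so a half turn about z gives the same grasp; the last joint's range is limited). The gripper opens to 85 mm and grips with 20 to 120 N. Pads are 22 mm wide; open, the fingers measure 114 mm over their backs; the gripper's body (76 mm by 85 mm) begins 54 mm behind the grasp point. The pads swing forward as they close: fully open they stand 13 mm farther back than shut.
Start: joints at [55.331, 21.807, 74.336, -0, 83.858, -12.336], TCP at [0.209, 0.509, 0.231] pointing down, gripper open.
Joint ranges: [-178.18, 178.18], [-50.72, 133.34], [12.68, 142.11], [-81.47, 261.47], [9.98, 163.14], [-165.26, 165.26]. Speed limits (degrees/s): [136.94, 136.94, 180, 180, 180, 180].

## Interface

Orientations are given as a 3x3 rotation matrix whose columns are the frame's x, y, z axes.
In Python, from rig import monitor, optics, close_job, models gives the robot as it stands.
- The arm moves only by the tool step_arm, never from a script. Its arguments are lists of equal length, an entry for each row: "fingers": the closure, from -1 (fully open) to 1 (shut); "travel": the shift along the tool's x, y, z scaled (see below), a list of three; "twist": the turn about the tool's z scaled (see below). In form: {"fingers": [fingers, ...], "travel": [[tx, ty, tz], ...], "twist": [twist, ...]}. A call has 1 to 10 rows; each row shifts and turns the commanded pose from where the row before left it, along the tool's axes as they then stand; what a row does not reach is not made up. The controller multiplies each number of a shift by 100 mm and each number of a turn by pi rad. A row lasts 1/8 s, in which the tool goes at most 62.5 mm and 10.7 degrees, less where a joint would pass 70% of its speed; a pose out of reach is approached as far as the arm can. A call with a number of a shift or a turn outside -1 to 1 is refused whole. A call with a gripper value outside its range is refused whole. The fingers move at their own pace and stop on an object; "force" is the grip in N (left out, the last holds). Time passes only in rows, so rows that do not move let the fingers close. It gives the time, the measured TCP pose, the force, the opening and the grip force at its end, in the units of the state.
- monitor.observe(): the state, without advancing time (a new reading comes with each control period).
- optics.get_image(name): name is "scene" or "top" or "wrist"; returns (picture, depth): 420x560x3 uint8, blue, green, red; 420x560 float32, m along the optical axis (not along the pixel's ray), 0 where there is no reading.
- optics.get_calibration(name): a dict with "vertical_fov" (degrees; the focal length in pixels is half the picture's height over the tangent of half this angle, whatever the lens; pixels are square), "cx", "cy" (the principal point, pixels), "world_from_camera" (4x4, takes a point from camera to world coordinates). Camera axes: x right, y up, looking along -z (the intrinsics and any distortion apply to the point x, -y, -z); pixel columns grow to the right and rows downward; lengths in m; the calibration is good to about 2 mm. A picture is of the moment at which its call begins: read the wrist's pose just before it. get_calibration takes no time and is no camera call; for the wrist camera it gives the pose at the moment of the call.
- close_job(): hands the job in; it is judged then, once.
Trained networks look in the newest picture that a camera, given by its name, has taken for a name from the list of things; names that differ only in an ending like _2 or _b are one class to them, and where a whole thing is asked for, a point or a joint stands for the part that bears it (a point fixed in the world has none). Each returns a list of dicts, best first, with "confidence" (0 to 1); they miss things now and then, are a little off and sometimes report something else, mostly with a low value. They report only what shows in the picture. A call takes as long as a camera call.
- models.trace(camera, query): "mask" (420x560 bool, what is visible of it) and "point" ([column, row] in pixels, amid what is visible of it).
- models.landmark_of(camera, query): "point" ([column, row] in pixels: a listed point, or the origin of a listed thing).
The state is a dict: "time_s": time; "q": joint angles; "qvel": joint speeds; "joint_efforts": joint torques, N m; "position": TCP position; "tool_rot": TCP orientation; "ft_force": force on the tool from outside, world axes, zero at the start; "wrist_torque": the same for the moment, N m; "grip_width": finger opening in m; "gripper_force": force on a finger pad.
Only numpy, scipy, OpenCV 4.12 (cv2) and the standard library are available. Lean on these libraries where they do the work, as an engineer would, in place of code of your own. Each camera call takes 0.05 s, during which the arm holds its last target. There are 200 camera calls.

## Task

Close the black toolbox: fold the grey flap down flat first, then the black flap with the orange strip down over it. Then turn the red latch lever by its upright knob, counter-clockwise seen from above, from rest until it has clicked exactly three times (never a fourth, that would crack the box), and finish while still holding it there, because the worn pawl clicks but does not lock and the lever springs back if you let go. Leave the other things in the cupboard where they stand.

Things in the scene. Friction and masses are not known exactly. Their poses are not given: they have to be found in the camera images.
- toolbox: Open black plastic toolbox, heavy and fixed, 200 (x) by 240 (y) by 120 mm high. Origin: centre of the underside; x points to its back, away from the robot at yaw 0, y to its left, z up. A fixed deck (top at z = 120) covers the front 55 mm (x -100 to -45); two flaps hinged on the left and right walls cover the rest. The latch's upright pivot axis stands on the deck at x -75, y 0.
- lower_flap (a joint): Angle of the grey flap, rad: 0 = shut flat (a firm stop), about 1.57 = upright, starts 1.4 to 1.9, limit 2.0. The flap is 138 mm (along x) by 135 mm by 5 mm thick, hinged on the left wall; its stiff hinge (0.16 N m) stays where it is left. Shut, its top lies at z = 120 in the toolbox frame.
- upper_flap (a joint): Angle of the black flap with the orange strip near its free edge, rad: 0 = shut flat (a firm stop), starts 1.4 to 1.9, limit 2.0. 138 mm (along x) by 125 mm by 5 mm thick, hinged on the right wall, equally stiff. Shut, its top lies at z = 127 in the toolbox frame and its free edge overlaps the grey flap by about 24 mm.
- lower_flap_hinge (a point): Middle of the grey flap's hinge line, at (29, 118, 117.5) mm in the toolbox frame, in the middle of the flap's thickness; its axes are the toolbox's. The flap folds inward, towards -y of the toolbox.
- upper_flap_hinge (a point): Middle of the black flap's hinge line, at (29, -118, 124.5) mm in the toolbox frame, in the middle of the flap's thickness; its axes are the toolbox's. The flap folds inward, towards +y of the toolbox.
- latch_lever (a joint): Angle of the red latch lever about its upright pivot, rad: 0 = at rest on its stop, handle pointing to the toolbox's left and 10 degrees forward; grows counter-clockwise from above (knob swings to the front), limit 1.6. A return spring (6 N at the knob at rest, 10 N at 1 rad) pulls it back. Five teeth click past the pawl, 0.24 rad apart; at each the push at the knob rises, then drops by about 4 N.
- knob (a point): Top centre of the lever's upright round red knob, 24 mm across; it stands free for 42 mm below this point, above the 8 mm thick lever. 75 mm from the pivot axis, 186 mm above the table. The lever under it is 20 mm wide; a 50 mm nose on the other side of the pivot swings over the shut flaps.
- pawl_bracket: Yellow block (24 x 22 x 10 mm) 69 mm right of the pivot, carries the spring pawl. Origin on the pivot axis at deck height; axes the toolbox's, turned about z by an angle b of up to 0.10 rad either way, different each time; it stays put. Tooth k passes the pawl at latch_lever = b + 0.36 + 0.24 (k - 1) rad; the place to hold after k clicks is 0.12 rad further, midway between two teeth.
- funnel: Turquoise plastic funnel standing on its 110 mm wide mouth, 115 mm high; origin under its centre. Leave alone.
- measuring_cup: Stainless measuring cup, 82 mm wide, 60 mm high, flat handle reaching 108 mm along its y; origin under the cup's centre. Leave alone.
- spray_bottle: Closed purple spray bottle, 74 mm wide, 219 mm high, white head; origin under its centre. Leave alone.
- plunger_cup: Dark red hard plunger cup, 116 mm wide, 82 mm high; origin under its centre. Leave alone.
- jar: Glass jar with steel lid, 68 mm wide, 100 mm high; origin under its centre. Leave alone.
- scrub_brush: Scrubbing brush lying flat, its length along x, about 200 mm long; origin underneath it. Leave alone.

How it is judged:
By the outcome, as a careful person would: the job done as asked, in the order asked, and still so for the second after the job is handed in, while the arm keeps its last pose, push and grip.
It also fails if it takes over 67 s, if anything falls off the work surface, if the arm or the gripper's body presses on something with over 40 N, if the wrist force passes 120 N, or if a joint passes its speed limit or range.

## Working session

There is one attempt and no reset: what is moved stays moved. The work goes in short steps, Python scripts to look and compute and a tool call to move; the robot and the scene stay as the last step left them, time stands still between calls to the robot, and variables do not carry over. Pictures are saved under pics/ and viewed, at most 10 in all, crops included, and the job is handed in when it is done.

Besides the shell and the picture viewer there is one more tool, called after ">>>" by a JSON object that holds its "fn" and its "kwargs", one argument or row to a line. step_arm: Moves the arm, as the interface text tells. Its arguments: {"type":"object","properties":{"fingers":{"type":"array","items":{"type":"number"}},"travel":{"type":"array","items":{"type":"array","items":{"type":"number"}}},"twist":{"type":"array","items":{"type":"number"}},"force":{"type":"number"}},"required":["fingers","travel","twist"]}

```bash
mkdir -p pics; cat > h.py <<'E'
import numpy as np,cv2
from rig import monitor,optics,close_job,models
def cal(n):
    c=optics.get_calibration(n);f=210/np.tan(np.radians(c["vertical_fov"])/2)
    return c,f,np.array(c["world_from_camera"])
def world(n,depth,uv,C=None):
    c,f,T=C or cal(n);uv=np.atleast_2d(uv).astype(float)
    d=depth[uv[:,1].astype(int),uv[:,0].astype(int)]
    return unproj(c,f,T,uv,d)
def unproj(c,f,T,uv,d):
    X=np.stack([(uv[:,0]-c["cx"])/f*d,-(uv[:,1]-c["cy"])/f*d,-d,np.ones(len(d))])
    return (T@X)[:3].T
def ray_z(n,uv,z):
    c,f,T=cal(n);p=unproj(c,f,T,np.array([uv],float),np.ones(1))[0];o=T[:3,3]
    return o+(p-o)*(z-o[2])/(p[2]-o[2])
E
cat > a.py <<'E'
from h import *
np.set_printoptions(precision=4,suppress=True)
print({k:v for k,v in optics.get_calibration("top").items()})
print({k:v for k,v in optics.get_calibration("scene").items()})
s=monitor.observe();print(s)
for n in("scene","top"):
    im,d=optics.get_image(n);cv2.imwrite(f"pics/{n}0.png",im);np.save(n+"0.npy",d)
    for q in("toolbox","knob","pawl_bracket","lower_flap_hinge","upper_flap_hinge"):
        r=models.landmark_of(n,q)
        for x in r[:2]:
            print(n,q,np.array(x["point"]),round(x["confidence"],2),world(n,d,x["point"]))
E
python3 a.py
```

```text
{'vertical_fov': 53.80424471845433, 'cx': 279.4029584039874, 'cy': 211.44399924181306, 'world_from_camera': array([[-0.0003,  0.9847, -0.1744,  0.4046],
       [-0.9998, -0.0037, -0.0195, -0.0025],
       [-0.0198,  0.1744,  0.9845,  1.2141],
       [ 0.    ,  0.    ,  0.    ,  1.    ]])}
{'vertical_fov': 54.26963703805238, 'cx': 278.2708177654622, 'cy': 212.35551351557547, 'world_from_camera': array([[ 0.1051, -0.6011,  0.7922,  1.5834],
       [ 0.9942,  0.0833, -0.0686, -0.0699],
       [-0.0248,  0.7948,  0.6063,  0.8578],
       [ 0.    ,  0.    ,  0.    ,  1.    ]])}
{'time_s': 0.0, 'q': array([ 55.3316,  21.8397,  74.3852,   0.0009,  83.8591, -12.3356]), 'qvel': array([ 0.0451, -0.0044,  0.0252,  0.0141, -0.0179, -0.1095]), 'joint_efforts': array([  0.0001, -44.8456, -23.1276,  -0.0003,   0.0048,   0.    ]), 'position': array([0.2088, 0.5085, 0.2307]), 'tool_rot': array([[-0.925 ,  0.38  , -0.0008],
       [ 0.38  ,  0.925 , -0.0012],
       [ 0.0003, -0.0014, -1.    ]]), 'ft_force': array([ 0.5764,  0.0605, -0.2047]), 'wrist_torque': array([-0.0049, -0.0015, -0.0219]), 'gripper_force': 0.0, 'grip_width': 0.08501169043464954}
scene toolbox [251.1 236.4] 0.75 [[ 0.6883 -0.0724  0.0946]]
scene knob [274.5 172.1] 0.93 [[0.1997 0.04   0.0004]]
scene lower_flap_hinge [286.4 216.5] 0.97 [[0.7137 0.0272 0.1757]]
scene upper_flap_hinge [206.6 207. ] 0.86 [[ 0.5902 -0.1963  0.1398]]
scene upper_flap_hinge [393.8 209.6] 0.37 [[0.5457 0.4032 0.0348]]
top toolbox [309.6 222.4] 0.66 [[ 0.5853 -0.0675  0.0072]]
top toolbox [311.5 151.1] 0.35 [[ 0.7741 -0.0706  0.0976]]
top knob [277.2 235.1] 0.97 [[0.5268 0.0234 0.1855]]
top lower_flap_hinge [274.6 195.2] 0.76 [[0.6395 0.0316 0.1365]]
top upper_flap_hinge [359.1 216. ] 0.62 [[ 0.5863 -0.1948  0.1134]]
top upper_flap_hinge [155.9 190.7] 0.6 [[0.6837 0.3936 0.0045]]
```

View pics/top0.png

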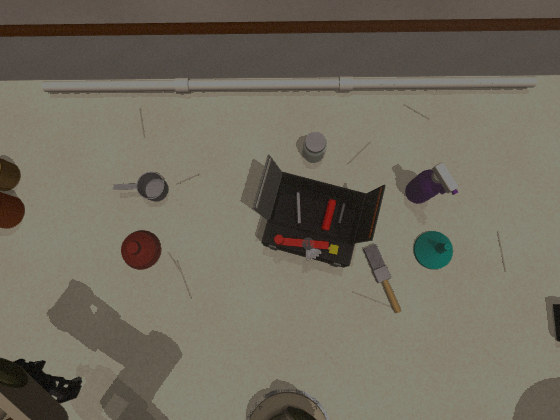

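View pics/scene0.png

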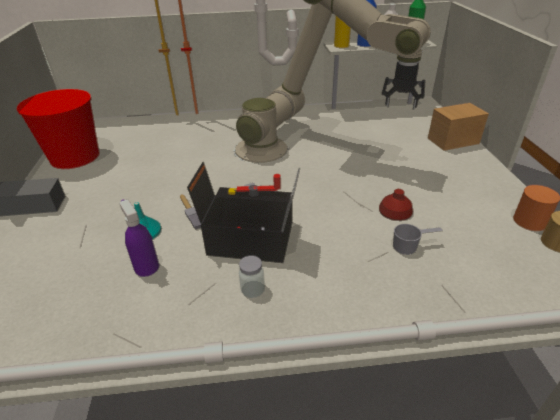

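The top view shows the toolbox near (315,215), with the grey flap on the left at (267,190), the black flap on the right at (373,215), the knob at (278,239) and the yellow pawl bracket at (333,249). The scene view shows the same layout from behind, with both flaps standing up. The jar is behind the box, the brush to its right, and the left side is free.

```bash
cat > b.py <<'E'
from h import *
from scipy.optimize import least_squares
np.set_printoptions(precision=4,suppress=True)
im=cv2.imread("pics/top0.png");d=np.load("top0.npy")
L=ray_z("top",(274.6,195.2),.1175);U=ray_z("top",(359.1,216),.1245);print(L,U,np.linalg.norm(L-U))
print("knob",ray_z("top",(277.2,235.1),.186))
hsv=cv2.cvtColor(im,cv2.COLOR_BGR2HSV)
m=cv2.inRange(hsv,(20,120,100),(35,255,255));ys,xs=np.where(m);k=(abs(xs-333)<15)&(abs(ys-249)<15)
print("pawl",xs[k].mean(),ys[k].mean(),ray_z("top",(xs[k].mean(),ys[k].mean()),.13))
uv=np.stack(np.meshgrid(np.arange(235,400),np.arange(150,275)),-1).reshape(-1,2)
P=world("top",d,uv);np.save("P.npy",P)
y=(L-U)[:2];yaw=np.arctan2(-y[0],y[1]);print("yaw",yaw)
R=np.array([[np.cos(yaw),-np.sin(yaw)],[np.sin(yaw),np.cos(yaw)]])
mid=(L[:2]+U[:2])/2;o=mid-R@[.029,0];print("origin",o)
Q=P.copy();Q[:,:2]=(P[:,:2]-o)@R
for lab,s in(("low",1),("up",-1)):
    k=(Q[:,2]>.14)&(Q[:,2]<.27)&(s*Q[:,1]>.07)&(Q[:,0]>-.02);q=Q[k]
    for z in np.arange(.14,.26,.02):
        w=q[abs(q[:,2]-z)<.01]
        if len(w):print(lab,round(z,2),len(w),"y",np.percentile(w[:,1],[5,50,95]),"x",np.percentile(w[:,0],[2,98]))
# deck
k=(abs(Q[:,2]-.12)<.012)
for z in [1]: print("deck ext x",np.percentile(Q[k,0],[1,99]),"y",np.percentile(Q[k,1],[1,99]))
print(cal("wrist")[2])
E
python3 b.py
```

```text
[0.6436 0.0322 0.1175] [ 0.5845 -0.1929  0.1245] 0.2328089135976306
knob [0.5267 0.0233 0.186 ]
pawl 333.31168831168833 248.85714285714286 [ 0.4968 -0.1219  0.13  ]
yaw -0.25685699206728707
origin [ 0.586 -0.073]
low 0.14 49 y [0.1177 0.1191 0.121 ] x [-0.0181  0.0899]
low 0.16 114 y [0.12   0.1226 0.125 ] x [-0.0173  0.0932]
low 0.18 118 y [0.1251 0.1275 0.13  ] x [-0.0162  0.093 ]
low 0.2 115 y [0.1298 0.1322 0.1345] x [-0.0177  0.0929]
low 0.22 131 y [0.1341 0.1366 0.139 ] x [-0.0184  0.0932]
low 0.24 175 y [0.139  0.1419 0.1473] x [-0.0173  0.0935]
up 0.14 53 y [-0.1225 -0.1209 -0.119 ] x [-0.0198  0.0898]
up 0.16 100 y [-0.1253 -0.1237 -0.1215] x [-0.0176  0.091 ]
up 0.18 104 y [-0.129  -0.1271 -0.1251] x [-0.0156  0.0896]
up 0.2 118 y [-0.1322 -0.1303 -0.1284] x [-0.0178  0.0913]
up 0.22 113 y [-0.1352 -0.1336 -0.1317] x [-0.0173  0.0899]
up 0.24 198 y [-0.1429 -0.1378 -0.1348] x [-0.0177  0.0913]
deck ext x [-0.1032  0.0969] y [-0.1194  0.117 ]
[[ 0.3806 -0.8864 -0.2634  0.1429]
 [ 0.9247  0.365   0.1079  0.5348]
 [ 0.0005 -0.2847  0.9586  0.3741]
 [ 0.      0.      0.      1.    ]]
```

>>> {"fn": "step_arm", "kwargs": {
  "fingers": [1, 1, 1, 1, 1, 1, 1, 1],
  "travel": [
    [0, 0, 0],
    [0, 0, 0],
    [0, 0, 0],
    [0, 0, 0],
    [0, 0, 0],
    [0, 0, 0],
    [0, 0, 0],
    [0, 0, 0]
  ],
  "twist": [0.0572, 0.0572, 0.0572, 0.0572, 0.0572, 0.0572, 0.0572, 0.0572]
}}

```text
time_s: 1.6
position: [0.209, 0.5087, 0.2313]
tool_rot: [[0.26, 0.966, -0.0], [0.966, -0.26, 0.0], [0.0, -0.0, -1.0]]
ft_force: [0.4, 0.1, 0.2]
grip_width: 0.0
gripper_force: 0.0
```

>>> {"fn": "step_arm", "kwargs": {
  "fingers": [1, 1, 1, 1, 1, 1, 1, 1, 1, 1],
  "travel": [
    [-0.2, 0.41, 0],
    [-0.2, 0.41, 0],
    [-0.2, 0.41, 0],
    [-0.2, 0.41, 0],
    [-0.2, 0.41, 0],
    [-0.2, 0.41, 0],
    [-0.2, 0.41, 0],
    [-0.2, 0.41, 0],
    [-0.2, 0.41, 0],
    [0, 0, 0]
  ],
  "twist": [0, 0, 0, 0, 0, 0, 0, 0, 0, 0]
}}

```text
time_s: 2.85
position: [0.522, 0.239, 0.2308]
tool_rot: [[0.257, 0.966, -0.0], [0.966, -0.257, -0.0], [-0.0, -0.0, -1.0]]
ft_force: [-0.7, -0.2, -0.7]
grip_width: 0.0
gripper_force: 0.0
```

```bash
cat > s.py <<'E'
from h import *
np.set_printoptions(precision=4,suppress=True)
O=np.array([.586,-.073]);Y=-.257
R=np.array([[np.cos(Y),-np.sin(Y)],[np.sin(Y),np.cos(Y)]])
def tb(p): p=np.array(p);return np.r_[(p[:2]-O)@R,p[2:]]
if __name__=="__main__":
    s=monitor.observe();X=s["tool_rot"][:,0]
    print("t",s["time_s"],"box",tb(s["position"]),"yaw",np.degrees(np.arctan2(X[1],X[0])),"q",s["q"],"F",s["ft_force"],"grip",s["grip_width"],s["gripper_force"])
E
python3 s.py
```

```text
t 2.85 box [-0.1412  0.2855  0.2308] yaw 75.08952044850453 q [12.7997 24.2828 70.4182 -0.0158 85.3142 27.7115] F [-0.6983 -0.2427 -0.7418] grip 8.887135005862954e-06 0.0
```

>>> {"fn": "step_arm", "kwargs": {
  "fingers": [1, 1, 1, 1, 1, 1, 1, 1, 1, 1],
  "travel": [
    [-0.2, 0.42, 0.04],
    [-0.2, 0.42, 0.04],
    [-0.2, 0.42, 0.04],
    [-0.25, 0.44, 0.04],
    [-0.2, 0, 0],
    [-0.2, 0, 0],
    [-0.14, 0, 0],
    [-0.14, 0, 0],
    [-0.13, 0, 0.015],
    [-0.13, 0, 0.015]
  ],
  "twist": [0, 0, 0, 0, 0, 0, 0, 0, 0, 0]
}}

```text
time_s: 4.1
position: [0.6388, 0.0242, 0.2123]
tool_rot: [[0.253, 0.967, -0.0], [0.967, -0.253, 0.0], [0.0, -0.0, -1.0]]
ft_force: [0.4, 2.1, 0.4]
grip_width: -0.0
gripper_force: 0.8
```

```bash
python3 s.py
```

```text
t 4.1 box [0.0264 0.1075 0.2123] yaw 75.31680637837383 q [-8.4239 31.6906 60.6591  0.0111 87.6594  6.2588] F [0.4173 2.0724 0.4294] grip -2.7966896037464163e-05 0.8408391661942005
```

Contact was made with about 2 N, and the arm is at the 75° waypoint. I'll continue along the arc.

>>> {"fn": "step_arm", "kwargs": {
  "fingers": [1, 1, 1, 1, 1, 1, 1, 1, 1, 1],
  "travel": [
    [-0.13, 0, 0.03],
    [-0.12, 0, 0.05],
    [-0.11, 0, 0.07],
    [-0.1, 0, 0.08],
    [-0.09, 0, 0.1],
    [-0.08, 0, 0.1],
    [-0.06, 0, 0.12],
    [-0.05, 0, 0.12],
    [-0.02, 0, 0.12],
    [-0.02, 0, 0.07]
  ],
  "twist": [0, 0, 0, 0, 0, 0, 0, 0, 0, 0]
}}

```text
time_s: 5.35
position: [0.6192, -0.0506, 0.1253]
tool_rot: [[0.254, 0.967, -0.001], [0.967, -0.254, 0.001], [0.0, -0.001, -1.0]]
ft_force: [0.2, 0.5, 0.7]
grip_width: 0.0001
gripper_force: 0.6
```

```bash
python3 s.py
```

```text
t 5.35 box [0.0264 0.0302 0.1253] yaw 75.30537761895746 q [-15.5783  33.9304  71.5628   0.024   74.5673  -0.8901] F [0.1785 0.5167 0.6719] grip 9.334625416851754e-05 0.5827405618038028
```

>>> {"fn": "step_arm", "kwargs": {
  "fingers": [1, 1, 1, 1, 1, 1],
  "travel": [
    [0, 0, 0.03],
    [0, 0, 0.03],
    [0, 0, 0.02],
    [0, 0, 0.02],
    [0, 0, 0.01],
    [0, 0, 0]
  ],
  "twist": [0, 0, 0, 0, 0, 0]
}}

```text
time_s: 6.1
position: [0.6197, -0.0508, 0.1196]
tool_rot: [[0.253, 0.967, 0.004], [0.967, -0.253, -0.002], [-0.001, 0.004, -1.0]]
ft_force: [-11.4, 1.1, 27.6]
grip_width: 0.0
gripper_force: 13.9
```

>>> {"fn": "step_arm", "kwargs": {
  "fingers": [1, 1, 1, 1, 1, 1, 1, 1, 1, 1],
  "travel": [
    [0, 0, -0.4],
    [0, 0, -0.5],
    [0, 0, -0.5],
    [0, 0, -0.3],
    [-0.5, 0, 0],
    [-0.5, 0, 0],
    [-0.5, 0, 0],
    [-0.4, 0, 0],
    [-0.3, 0, 0],
    [0, 0, 0]
  ],
  "twist": [0, 0, 0, 0, 0, 0, 0, 0, 0, 0]
}}

```text
time_s: 7.35
position: [0.5631, -0.2652, 0.285]
tool_rot: [[0.256, 0.967, -0.0], [0.967, -0.256, 0.0], [0.0, -0.0, -1.0]]
ft_force: [-0.1, 0.3, 0.0]
grip_width: -0.0005
gripper_force: 0.0
```

```bash
python3 s.py; python3 - <<'E'
from s import *
im,d=optics.get_image("top");cv2.imwrite("pics/top1.png",cv2.resize(im[130:290,220:420],None,fx=3,fy=3))
im,d=optics.get_image("wrist");cv2.imwrite("pics/w1.png",im)
E
```

```text
t 7.35 box [ 0.0267 -0.1917  0.285 ] yaw 75.14441841044311 q [-36.1014  27.8659  55.6008  -0.0026  96.5457 -21.2461] F [-0.0826  0.2678  0.0004] grip -0.00047307011697655374 0.0
```

>>> {"fn": "step_arm", "kwargs": {
  "fingers": [1, 1, 1, 1, 1, 1, 1, 1, 1, 1],
  "travel": [
    [0, 0, 0.32],
    [0, 0, 0.3],
    [0.2, 0, 0],
    [0.14, 0, 0],
    [0.13, 0, 0],
    [0.13, 0, 0],
    [0.13, 0, 0.015],
    [0.13, 0, 0.015],
    [0.13, 0, 0.03],
    [0.12, 0, 0.05]
  ],
  "twist": [0, 0, 0, 0, 0, 0, 0, 0, 0, 0]
}}

```text
time_s: 8.7
position: [0.5919, -0.1554, 0.2119]
tool_rot: [[0.254, 0.967, -0.0], [0.967, -0.254, 0.0], [-0.0, -0.0, -1.0]]
ft_force: [0.3, -2.7, -0.9]
grip_width: 0.0
gripper_force: 0.7
```

```bash
python3 s.py
```

```text
t 8.7 box [ 0.0266 -0.0782  0.2119] yaw 75.29928978541373 q [-25.7763  28.8742  65.7699  -0.0069  85.3833 -11.075 ] F [ 0.3308 -2.6539 -0.8538] grip 3.310413877040804e-05 0.7088305125944316
```

View pics/top1.png

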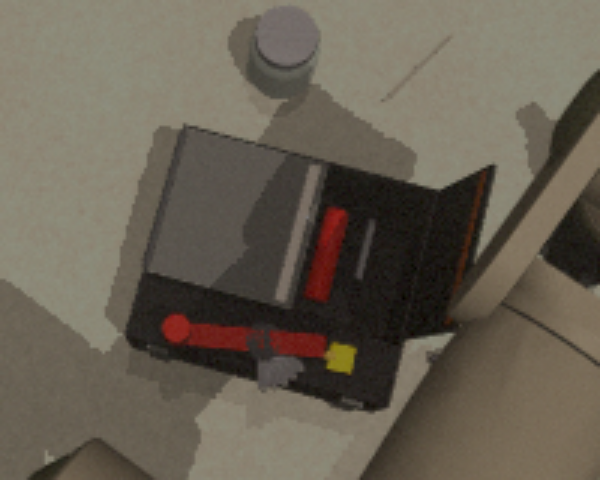

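The enlarged top view shows the grey flap lying flat (corners around (185,125) to (290,300)). The knob is at (175,328) and the pawl at (340,358). The arm is behind the black flap, so I'll carry on folding it.

>>> {"fn": "step_arm", "kwargs": {
  "fingers": [1, 1, 1, 1, 1, 1, 1, 1, 1, 1],
  "travel": [
    [0.1, 0, 0.07],
    [0.09, 0, 0.08],
    [0.09, 0, 0.1],
    [0.08, 0, 0.1],
    [0.06, 0, 0.12],
    [0.05, 0, 0.12],
    [0.02, 0, 0.12],
    [0.02, 0, 0.1],
    [0, 0, 0.04],
    [0, 0, 0.02]
  ],
  "twist": [0, 0, 0, 0, 0, 0, 0, 0, 0, 0]
}}

```text
time_s: 9.95
position: [0.6046, -0.1067, 0.1268]
tool_rot: [[0.254, 0.967, 0.001], [0.967, -0.254, 0.0], [0.0, 0.001, -1.0]]
ft_force: [-7.5, 2.9, 19.7]
grip_width: 0.0
gripper_force: 9.8
```

>>> {"fn": "step_arm", "kwargs": {
  "fingers": [1, 1, 1],
  "travel": [
    [0, 0, 0.02],
    [0, 0, 0.02],
    [0, 0, 0]
  ],
  "twist": [0, 0, 0]
}}

```text
time_s: 10.32
position: [0.6048, -0.1067, 0.1264]
tool_rot: [[0.253, 0.967, 0.004], [0.967, -0.253, -0.002], [-0.001, 0.004, -1.0]]
ft_force: [-13.4, 4.5, 34.6]
grip_width: -0.0004
gripper_force: 17.4
```

>>> {"fn": "step_arm", "kwargs": {
  "fingers": [1, 1, 1, 1, 1, 1],
  "travel": [
    [0, 0, -0.3],
    [0, 0, -0.5],
    [0.15, -0.1, -0.5],
    [0.15, -0.1, -0.5],
    [0, 0, 0],
    [0, 0, 0]
  ],
  "twist": [0, 0, 0, 0, 0, 0]
}}

```text
time_s: 11.08
position: [0.5927, -0.0729, 0.3004]
tool_rot: [[0.254, 0.967, -0.001], [0.967, -0.254, 0.0], [-0.0, -0.001, -1.0]]
ft_force: [0.1, 0.6, -0.0]
grip_width: -0.0001
gripper_force: 0.0
```

```bash
cat > c.py <<'E'
from s import *
s=monitor.observe();print("t",s["time_s"],tb(s["position"]))
C=cal("wrist");im,d=optics.get_image("wrist");cv2.imwrite("pics/w2.png",im);np.save("w2.npy",d)
import pickle;pickle.dump(C,open("w2.pkl","wb"));print(C[1],C[0]["cx"],C[0]["cy"])
np.save("w2T.npy",C[2])
def rz(uv,z):
    p=unproj(*C,np.array([uv],float),np.ones(1))[0];o=C[2][:3,3];return o+(p-o)*(z-o[2])/(p[2]-o[2])
for q,z in(("knob",.186),("pawl_bracket",.12),("lower_flap_hinge",.1175),("upper_flap_hinge",.1245),("toolbox",0)):
    for x in models.landmark_of("wrist",q)[:2]:
        w=rz(x["point"],z);print(q,x["point"],round(x["confidence"],2),"world",w,"box",tb(w),"depthpt",tb(world("wrist",d,x["point"],C)[0]))
for q in("knob","pawl_bracket"):
    r=models.trace("wrist",q)
    if r: print(q,r[0]["confidence"],r[0]["point"]);np.save(q+"_m.npy",r[0]["mask"])
E
python3 c.py
```

```text
t 11.075 [0.0065 0.0018 0.3004]
306.3105712056927 278.3459574320517 206.63445782145538
knob [157.6, 118.1] 0.61 world [0.5172 0.0189 0.186 ] box [-0.0899  0.0714  0.186 ] depthpt [-0.0896  0.0714  0.1867]
lower_flap_hinge [298.1, 68.7] 0.94 world [0.6418 0.0337 0.1175] box [0.0268 0.1174 0.1175] depthpt [0.0267 0.1171 0.1199]
toolbox [273.5, 170.3] 0.59 world [ 0.5856 -0.0758  0.    ] box [ 0.0003 -0.0028  0.    ] depthpt [0.0023 0.0176 0.1195]
knob 0.76 [181.7, 179.5]
pawl_bracket 0.88 [206.1, 254.1]
```

View pics/w2.png

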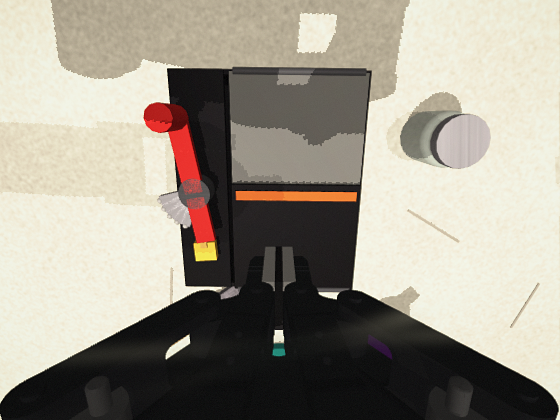

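The wrist view shows both flaps flat, with the orange strip over the grey flap. The knob is at (158,117), the pivot near (194,193), the pawl at (205,251), and the front deck edge runs from (168,69) to (185,286). I'll refine the box pose and b next.

```bash
cat > e.py <<'E'
from s import *
import pickle
C=pickle.load(open("w2.pkl","rb"));im=cv2.imread("pics/w2.png");d=np.load("w2.npy")
def rz(uv,z):
    p=unproj(*C,np.array([uv],float),np.ones(1))[0];o=C[2][:3,3];return o+(p-o)*(z-o[2])/(p[2]-o[2])
uv=np.stack(np.meshgrid(np.arange(560),np.arange(420)),-1).reshape(-1,2)
P=world("wrist",d,uv,C);Q=np.c_[(P[:,:2]-O)@R,P[:,2]]
hsv=cv2.cvtColor(im,cv2.COLOR_BGR2HSV).reshape(-1,3)
# front / left edges of top at z~.12
top=(abs(Q[:,2]-.12)<.009)&(hsv[:,2]<140)
fe=[];
for y in np.arange(-.09,.11,.01):
    k=top&(abs(Q[:,1]-y)<.003);  fe.append((y,np.sort(Q[k,0])[:4].mean()))
fe=np.array(fe);pf=np.polyfit(fe[:,0],fe[:,1],1);print("front edge x(y):",pf, "res",np.std(fe[:,1]-np.polyval(pf,fe[:,0])))
le=[]
for x in np.arange(-.09,.09,.01):
    k=top&(abs(Q[:,0]-x)<.003);le.append((x,np.sort(Q[k,1])[-4:].mean()))
le=np.array(le);pl=np.polyfit(le[:,0],le[:,1],1);print("left edge y(x):",pl,"res",np.std(le[:,1]-np.polyval(pl,le[:,0])))
H=hsv.astype(int)
ye=(H[:,0]>22)&(H[:,0]<35)&(H[:,1]>150)&(H[:,2]>100)&(abs(Q[:,1]+.07)<.03)&(abs(Q[:,0]+.07)<.04)
print("yellow",ye.sum(),"z",np.percentile(Q[ye,2],[5,50,95]))
t=ye&(Q[:,2]>.12)
pts=np.array([tb(rz(p,.130))[:2] for p in uv[ye]])
r=cv2.minAreaRect((pts*1000).astype(np.float32));print("pawl rect(box mm)",r,"mean",pts.mean(0), "depth mean",Q[ye].mean(0))
re=((H[:,0]<8)|(H[:,0]>172))&(H[:,1]>150)&(H[:,2]>80)&(Q[:,0]<-.04)&(abs(Q[:,1])<.1)
k=re&(Q[:,2]>.18);print("knob top",k.sum(),Q[k].mean(0),(Q[k].max(0)+Q[k].min(0))/2)
k=re&(abs(Q[:,2]-.14)<.008)&(Q[:,1]<.055);pp=Q[k][:,:2];v=np.linalg.svd(pp-pp.mean(0))[2][0];print("lever",k.sum(),np.median(Q[k,2]),pp.mean(0),"ang",np.degrees(np.arctan2(v[0],v[1])),"y range",pp[:,1].min(),pp[:,1].max())
k=(hsv[:,1]<90)&(abs(Q[:,0]+.075)<.02)&(abs(Q[:,1])<.015)&(Q[:,2]>.143);print("pivot cap",k.sum(),Q[k].mean(0) if k.any() else 0,Q[k,2].max() if k.any() else 0)
E
python3 e.py
```

```text
front edge x(y): [ 0.0371 -0.0907] res 0.012852234510806944
left edge y(x): [0.0013 0.118 ] res 0.0005749893936096589
yellow 332 z [0.1302 0.1319 0.133 ]
pawl rect(box mm) ((-75.04647827148438, -72.04195404052734), (23.862144470214844, 21.6173095703125), 3.4770917892456055) mean [-0.0748 -0.0729] depth mean [-0.0745 -0.0723  0.1314]
knob top 718 [-0.089   0.0722  0.1858] [-0.0898  0.0717  0.184 ]
lever 1619 0.14397751508326317 [-0.0786  0.0052] ang 170.62302760491187 y range -0.05501494917388602 0.05483131603024607
pivot cap 333 [-0.0773 -0.0017  0.1441] 0.145973763236681
```

>>> {"fn": "step_arm", "kwargs": {
  "fingers": [-1, -1, -1, -1, -1, -1],
  "travel": [
    [0.23, -0.32, 0],
    [0.23, -0.32, 0],
    [0.24, -0.32, 0],
    [0, 0, 0],
    [0, 0, 0.4],
    [0, 0, 0.3]
  ],
  "twist": [0, 0, 0, -0.0556, 0, 0],
  "force": 60
}}

```text
time_s: 12.22
position: [0.5176, 0.0194, 0.2301]
tool_rot: [[0.082, 0.997, -0.0], [0.997, -0.082, 0.0], [0.0, -0.0, -1.0]]
ft_force: [0.8, -0.2, -0.1]
grip_width: 0.0853
gripper_force: 0.0
```

```bash
python3 s.py
```

```text
t 12.225 box [-0.0897  0.072   0.2301] yaw 85.31761799615809 q [-10.9627  18.6451  79.4508  -0.0008  81.9244  -6.2802] F [ 0.7975 -0.164  -0.1291] grip 0.08531474354120804 0.0
```

>>> {"fn": "step_arm", "kwargs": {
  "fingers": [-1, -1, -1, -1, 1, 1, 1, 1, 1, 1],
  "travel": [
    [0, 0, 0.3],
    [0, 0, 0.3],
    [0, 0, 0.2],
    [0, 0, 0],
    [0, 0, 0],
    [0, 0, 0],
    [0, 0, 0],
    [0, 0, 0],
    [0, 0, 0],
    [0, 0, 0]
  ],
  "twist": [0, 0, 0, 0, 0, 0, 0, 0, 0, 0],
  "force": 60
}}

```text
time_s: 13.48
position: [0.5164, 0.0196, 0.152]
tool_rot: [[0.081, 0.997, -0.003], [0.997, -0.081, 0.0], [-0.0, -0.003, -1.0]]
ft_force: [-10.5, 0.5, 8.7]
grip_width: 0.0226
gripper_force: 58.3
```

```bash
python3 s.py; cat > l.py <<'E'
from s import *
p=np.array([-.0765,-.002])
s=monitor.observe();b=tb(s["position"])[:2]-p;a=np.arctan2(-b[0],b[1])-np.radians(10)
X=s["tool_rot"][:,0];f=s["ft_force"][:2]@R;ang=a+np.radians(10)
t=np.array([-np.cos(ang),-np.sin(ang)]);n=np.array([-np.sin(ang),np.cos(ang)])
print("lever",a,"r",np.hypot(*b),"Ftan",f@t,"Frad",f@n,"toolyaw-lever",np.arctan2(X[1],X[0])-(Y+np.pi/2+ang),"z",s["position"][2],"t",s["time_s"],"grip",s["grip_width"])
E
python3 l.py
```

```text
t 13.475 box [-0.0908  0.0718  0.152 ] yaw 85.33449345421175 q [-10.9578  22.8591  86.8921  -0.0316  70.4084  -6.2817] F [-10.4661   0.4715   8.6502] grip 0.02257140607495636 58.28710913658142
lever 0.0171040548215603 r 0.07520922554661362 Ftan 10.474529312169695 Frad -0.21312491634132863 toolyaw-lever -0.016065430518345636 z 0.1520299876592111 t 13.475 grip 0.02257140607495636
```

>>> {"fn": "step_arm", "kwargs": {
  "fingers": [1, 1, 1, 1, 1, 1, 1, 1],
  "travel": [
    [0, 0, -0.02],
    [-0.0006, -0.03, 0],
    [-0.0006, -0.03, 0],
    [-0.0006, -0.03, 0],
    [-0.0006, -0.03, 0],
    [-0.0006, -0.03, 0],
    [-0.0006, -0.03, 0],
    [0, 0, 0]
  ],
  "twist": [0, -0.0127, -0.0127, -0.0127, -0.0127, -0.0127, -0.0127, 0]
}}

```text
time_s: 14.48
position: [0.4996, 0.0191, 0.1526]
tool_rot: [[-0.156, 0.988, -0.001], [0.988, 0.156, 0.001], [0.001, -0.001, -1.0]]
ft_force: [1.1, 3.4, -12.1]
grip_width: 0.0224
gripper_force: 59.9
```

```bash
python3 l.py
```

```text
lever 0.2407067537728255 r 0.0755123278457027 Ftan -1.6595431315730493 Frad 3.173420035167325 toolyaw-lever -0.0016877206326841865 z 0.15256859680029447 t 14.475 grip 0.022395714198424715
```

>>> {"fn": "step_arm", "kwargs": {
  "fingers": [1, 1],
  "travel": [
    [-0.0006, -0.03, 0.01],
    [0, 0, 0]
  ],
  "twist": [-0.0127, 0]
}}

```text
time_s: 14.72
position: [0.4969, 0.0187, 0.1524]
tool_rot: [[-0.195, 0.981, -0.0], [0.981, 0.195, 0.001], [0.001, 0.0, -1.0]]
ft_force: [0.3, 5.4, -3.7]
grip_width: 0.0229
gripper_force: 60.5
```

>>> {"fn": "step_arm", "kwargs": {
  "fingers": [1, 1],
  "travel": [
    [-0.0006, -0.03, 0],
    [0, 0, 0]
  ],
  "twist": [-0.0127, 0]
}}

```text
time_s: 14.98
position: [0.494, 0.0181, 0.1524]
tool_rot: [[-0.234, 0.972, -0.0], [0.972, 0.234, 0.001], [0.001, 0.0, -1.0]]
ft_force: [1.0, 6.2, -4.0]
grip_width: 0.0225
gripper_force: 60.5
```

>>> {"fn": "step_arm", "kwargs": {
  "fingers": [1, 1],
  "travel": [
    [-0.0006, -0.03, 0],
    [0, 0, 0]
  ],
  "twist": [-0.0127, 0]
}}

```text
time_s: 15.22
position: [0.4912, 0.0175, 0.1524]
tool_rot: [[-0.272, 0.962, 0.0], [0.962, 0.272, 0.002], [0.002, 0.001, -1.0]]
ft_force: [0.7, 6.3, -3.6]
grip_width: 0.0226
gripper_force: 60.4
```

>>> {"fn": "step_arm", "kwargs": {
  "fingers": [1, 1],
  "travel": [
    [-0.0006, -0.03, 0],
    [0, 0, 0]
  ],
  "twist": [-0.0127, 0]
}}

```text
time_s: 15.48
position: [0.4883, 0.0167, 0.1524]
tool_rot: [[-0.31, 0.951, 0.0], [0.951, 0.31, 0.002], [0.002, 0.001, -1.0]]
ft_force: [1.9, 8.7, -4.3]
grip_width: 0.0226
gripper_force: 60.4
```

>>> {"fn": "step_arm", "kwargs": {
  "fingers": [1, 1],
  "travel": [
    [-0.0006, -0.03, 0],
    [0, 0, 0]
  ],
  "twist": [-0.0127, 0]
}}

```text
time_s: 15.72
position: [0.4853, 0.0157, 0.1524]
tool_rot: [[-0.348, 0.937, -0.0], [0.937, 0.348, 0.002], [0.002, 0.0, -1.0]]
ft_force: [1.6, 7.7, -2.5]
grip_width: 0.0224
gripper_force: 60.5
```

```bash
python3 l.py; python3 - <<'E'
from s import *
im,d=optics.get_image("wrist");cv2.imwrite("pics/w3.png",im)
E
```

```text
lever 0.4351965090774661 r 0.07588410264740987 Ftan -4.183069040856691 Frad 6.638738110596111 toolyaw-lever 0.0030629260456880303 z 0.15240884421966133 t 15.725 grip 0.022423544920318082
```

View pics/w3.png

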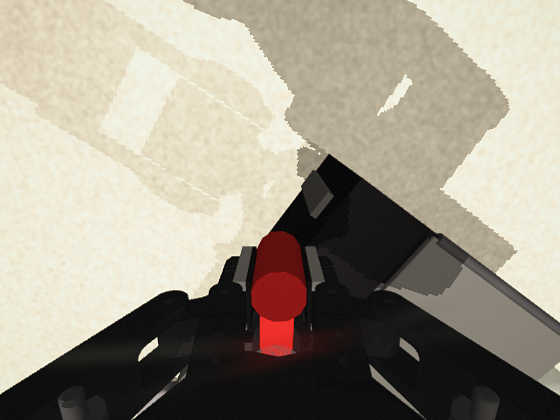

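The wrist view shows the knob held between the pads at (278,275), and the lever has moved with it. I'll continue in fine steps to find where the teeth are.

>>> {"fn": "step_arm", "kwargs": {
  "fingers": [1, 1],
  "travel": [
    [-0.0003, -0.0188, 0],
    [0, 0, 0]
  ],
  "twist": [-0.008, 0]
}}

```text
time_s: 16.02
position: [0.4835, 0.0151, 0.1524]
tool_rot: [[-0.372, 0.928, -0.0], [0.928, 0.372, 0.002], [0.002, 0.0, -1.0]]
ft_force: [-0.1, 8.0, -2.7]
grip_width: 0.0224
gripper_force: 60.5
```

>>> {"fn": "step_arm", "kwargs": {
  "fingers": [1, 1],
  "travel": [
    [-0.0003, -0.0188, 0],
    [0, 0, 0]
  ],
  "twist": [-0.008, 0]
}}

```text
time_s: 16.27
position: [0.4817, 0.0143, 0.1524]
tool_rot: [[-0.395, 0.919, -0.001], [0.919, 0.395, 0.002], [0.002, 0.0, -1.0]]
ft_force: [-0.5, 7.6, -2.3]
grip_width: 0.0224
gripper_force: 60.6
```

>>> {"fn": "step_arm", "kwargs": {
  "fingers": [1, 1],
  "travel": [
    [-0.0003, -0.0188, 0],
    [0, 0, 0]
  ],
  "twist": [-0.008, 0]
}}

```text
time_s: 16.52
position: [0.48, 0.0137, 0.1524]
tool_rot: [[-0.418, 0.908, -0.001], [0.908, 0.418, 0.002], [0.002, 0.0, -1.0]]
ft_force: [0.1, 8.7, -2.7]
grip_width: 0.0226
gripper_force: 60.6
```

>>> {"fn": "step_arm", "kwargs": {
  "fingers": [1, 1],
  "travel": [
    [-0.0003, -0.0188, 0],
    [0, 0, 0]
  ],
  "twist": [-0.008, 0]
}}

```text
time_s: 16.77
position: [0.4784, 0.0129, 0.1524]
tool_rot: [[-0.441, 0.898, -0.0], [0.898, 0.441, 0.002], [0.002, 0.001, -1.0]]
ft_force: [0.6, 8.6, -2.5]
grip_width: 0.0227
gripper_force: 60.6
```

>>> {"fn": "step_arm", "kwargs": {
  "fingers": [1, 1],
  "travel": [
    [-0.0003, -0.0188, 0],
    [0, 0, 0]
  ],
  "twist": [-0.008, 0]
}}

```text
time_s: 17.02
position: [0.4767, 0.0121, 0.1524]
tool_rot: [[-0.463, 0.886, -0.0], [0.886, 0.463, 0.002], [0.002, 0.001, -1.0]]
ft_force: [0.0, 9.3, -2.4]
grip_width: 0.0221
gripper_force: 60.6
```

```bash
python3 l.py
```

```text
lever 0.5575137598912983 r 0.07602875402998552 Ftan -4.268080361565511 Frad 8.22828525664286 toolyaw-lever 0.0063507186152498285 z 0.15242326447881355 t 17.025 grip 0.022113071708890184
```

>>> {"fn": "step_arm", "kwargs": {
  "fingers": [1, 1, 1],
  "travel": [
    [0.01, 0, 0],
    [-0.0006, -0.03, 0],
    [0, 0, 0]
  ],
  "twist": [0, -0.0127, 0]
}}

```text
time_s: 17.4
position: [0.4741, 0.0109, 0.1524]
tool_rot: [[-0.498, 0.867, 0.001], [0.867, 0.498, 0.001], [0.001, 0.001, -1.0]]
ft_force: [3.8, 5.8, -5.3]
grip_width: 0.0227
gripper_force: 60.3
```

>>> {"fn": "step_arm", "kwargs": {
  "fingers": [1, 1],
  "travel": [
    [-0.0003, -0.015, 0],
    [0, 0, 0]
  ],
  "twist": [-0.0064, 0]
}}

```text
time_s: 17.65
position: [0.4729, 0.0102, 0.1524]
tool_rot: [[-0.515, 0.857, 0.001], [0.857, 0.515, 0.001], [0.001, 0.001, -1.0]]
ft_force: [3.1, 6.6, -4.7]
grip_width: 0.0227
gripper_force: 60.3
```

>>> {"fn": "step_arm", "kwargs": {
  "fingers": [1, 1],
  "travel": [
    [-0.0003, -0.015, 0],
    [0, 0, 0]
  ],
  "twist": [-0.0064, 0]
}}

```text
time_s: 17.9
position: [0.4715, 0.0094, 0.1524]
tool_rot: [[-0.532, 0.847, 0.001], [0.847, 0.532, 0.001], [0.001, 0.001, -1.0]]
ft_force: [2.1, 6.5, -5.0]
grip_width: 0.0226
gripper_force: 60.4
```

>>> {"fn": "step_arm", "kwargs": {
  "fingers": [1, 1],
  "travel": [
    [-0.0003, -0.015, 0],
    [0, 0, 0]
  ],
  "twist": [-0.0064, 0]
}}

```text
time_s: 18.15
position: [0.4702, 0.0086, 0.1524]
tool_rot: [[-0.549, 0.836, 0.001], [0.836, 0.549, 0.001], [0.001, 0.001, -1.0]]
ft_force: [2.8, 6.5, -4.8]
grip_width: 0.023
gripper_force: 60.4
```

>>> {"fn": "step_arm", "kwargs": {
  "fingers": [1, 1],
  "travel": [
    [-0.0003, -0.015, 0],
    [0, 0, 0]
  ],
  "twist": [-0.0064, 0]
}}

```text
time_s: 18.4
position: [0.4689, 0.0077, 0.1524]
tool_rot: [[-0.566, 0.824, 0.0], [0.824, 0.566, 0.001], [0.001, 0.001, -1.0]]
ft_force: [1.3, 6.9, -3.5]
grip_width: 0.0227
gripper_force: 60.4
```

>>> {"fn": "step_arm", "kwargs": {
  "fingers": [1, 1],
  "travel": [
    [-0.0003, -0.015, 0],
    [0, 0, 0]
  ],
  "twist": [-0.0064, 0]
}}

```text
time_s: 18.65
position: [0.4677, 0.0069, 0.1524]
tool_rot: [[-0.583, 0.813, 0.0], [0.813, 0.583, 0.001], [0.001, 0.001, -1.0]]
ft_force: [2.4, 5.3, -4.9]
grip_width: 0.0228
gripper_force: 60.4
```

>>> {"fn": "step_arm", "kwargs": {
  "fingers": [1, 1],
  "travel": [
    [-0.0003, -0.015, 0],
    [0, 0, 0]
  ],
  "twist": [-0.0064, 0]
}}

```text
time_s: 18.9
position: [0.4664, 0.006, 0.1524]
tool_rot: [[-0.599, 0.801, 0.0], [0.801, 0.599, 0.001], [0.001, 0.001, -1.0]]
ft_force: [0.6, 6.5, -3.7]
grip_width: 0.0221
gripper_force: 60.4
```

>>> {"fn": "step_arm", "kwargs": {
  "fingers": [1, 1],
  "travel": [
    [-0.0003, -0.015, 0],
    [0, 0, 0]
  ],
  "twist": [-0.0064, 0]
}}

```text
time_s: 19.15
position: [0.4651, 0.0051, 0.1524]
tool_rot: [[-0.615, 0.789, -0.0], [0.789, 0.615, 0.001], [0.001, 0.001, -1.0]]
ft_force: [1.2, 6.0, -3.8]
grip_width: 0.0223
gripper_force: 60.6
```

>>> {"fn": "step_arm", "kwargs": {
  "fingers": [1, 1],
  "travel": [
    [-0.0003, -0.015, 0],
    [0, 0, 0]
  ],
  "twist": [-0.0064, 0]
}}

```text
time_s: 19.4
position: [0.464, 0.0042, 0.1524]
tool_rot: [[-0.631, 0.776, 0.0], [0.776, 0.631, 0.002], [0.001, 0.001, -1.0]]
ft_force: [0.9, 7.2, -4.7]
grip_width: 0.0223
gripper_force: 60.5
```

```bash
python3 l.py
```

```text
lever 0.7543568440380034 r 0.07628713197626812 Ftan -5.202423327786869 Frad 5.109963099706996 toolyaw-lever 0.010385386125927543 z 0.15238867833729897 t 19.4 grip 0.022331066813806116
```

```bash
cat > g.py <<'E'
from s import *
import pickle
from scipy.optimize import least_squares
C=pickle.load(open("w2.pkl","rb"));im=cv2.imread("pics/w2.png")
def rz(uv,z):
    p=unproj(*C,np.array([uv],float),np.ones(1))[0];o=C[2][:3,3];return tb(o+(p-o)*(z-o[2])/(p[2]-o[2]))[:2]
g=cv2.cvtColor(im,cv2.COLOR_BGR2GRAY).astype(float)
E=[]
for r in list(range(72,98))+list(range(232,284)):
    row=cv2.GaussianBlur(g[r:r+1,150:200],(5,1),0)[0];k=np.argmin(np.diff(row));E.append(rz((150+k+.5,r),.12))
E=np.array(E);pf=np.polyfit(E[:,1],E[:,0],1)
for _ in range(3):
    k=abs(E[:,0]-np.polyval(pf,E[:,1]))<.002;pf=np.polyfit(E[k,1],E[k,0],1)
print("front edge slope,x0",pf,k.sum(),len(k))
# yellow block: fit of 24x22 rect (sub-pixel) to yellowness
Y3=np.minimum(im[...,1],im[...,2]).astype(float)-im[...,0];sub=Y3[235:270,185:225]
print("yellowness max",sub.max())
uv=np.stack(np.meshgrid(np.arange(185,225),np.arange(235,270)),-1).reshape(-1,2)
P=np.array([rz(u,.130) for u in uv]);v=np.clip(sub.ravel()/np.percentile(sub,95),0,1)
def mod(p):
    c,s=np.cos(p[2]),np.sin(p[2]);q=(P-p[:2]/1000)@np.array([[c,-s],[s,c]])
    f=lambda t,h:1/(1+np.exp((abs(t)-h)/.0003))
    return f(q[:,0],.012+p[3]/1000)*f(q[:,1],.011+p[4]/1000)-v
for a0 in(0,.06):
    r=least_squares(mod,[-75,-72,a0,0,0]);print("block",r.x,r.cost)
W=np.array([[.5164,.0196],[.4996,.0191],[.4969,.0187],[.494,.0181],[.4912,.0175],[.4883,.0167],[.4853,.0157],[.4835,.0151],[.4817,.0143],[.48,.0137],[.4784,.0129],[.4767,.0121],[.4741,.0109],[.4729,.0102],[.4715,.0094],[.4702,.0086],[.4689,.0077],[.4677,.0069],[.4664,.006],[.4651,.0051],[.464,.0042]])
B=(W-O)@R
f=least_squares(lambda p:np.hypot(*(B-p[:2]).T)-p[2],[-.0765,-.002,.075]);print("circle",f.x,f.cost)
f2=least_squares(lambda p:np.hypot(*(B-p[:2]).T)-.075,[-.0765,-.002]);print("r75",f2.x)
for c in(f.x[:2],f2.x):
    a=np.arctan2(-(B-c)[:,0],(B-c)[:,1]);print(a[0]-np.radians(10),(a-a[0]))
E
python3 g.py
```

```text
front edge slope,x0 [ 0.0113 -0.1026] 78 78
yellowness max 165.0
block [-74.5326 -71.5163   0.0587   0.0724   0.0107] 4.485710795964701
block [-74.5326 -71.5163   0.0587   0.0724   0.0107] 4.485710793742513
circle [-0.078  -0.0026  0.0755] 1.7378062726492474e-08
r75 [-0.0783 -0.0021]
-0.003121899269578371 [0.     0.223  0.2591 0.2984 0.3363 0.3761 0.418  0.4431 0.4691 0.493
 0.5166 0.5415 0.5794 0.5977 0.6191 0.6393 0.6602 0.6793 0.7002 0.7211
 0.74  ]
-0.006077105904874008 [0.     0.2245 0.2609 0.3004 0.3386 0.3787 0.4209 0.4462 0.4724 0.4964
 0.5203 0.5453 0.5835 0.602  0.6235 0.6438 0.6649 0.6841 0.7052 0.7263
 0.7452]
```

>>> {"fn": "step_arm", "kwargs": {
  "fingers": [1, 1],
  "travel": [
    [-0.0006, -0.03, 0],
    [0, 0, 0]
  ],
  "twist": [-0.0127, 0]
}}

```text
time_s: 19.65
position: [0.4617, 0.0024, 0.1524]
tool_rot: [[-0.661, 0.75, 0.0], [0.75, 0.661, 0.002], [0.001, 0.001, -1.0]]
ft_force: [2.1, 8.4, -4.2]
grip_width: 0.0225
gripper_force: 60.4
```

>>> {"fn": "step_arm", "kwargs": {
  "fingers": [1, 1],
  "travel": [
    [-0.0006, -0.03, 0],
    [0, 0, 0]
  ],
  "twist": [-0.0127, 0]
}}

```text
time_s: 19.9
position: [0.4595, 0.0005, 0.1524]
tool_rot: [[-0.69, 0.723, 0.0], [0.723, 0.69, 0.002], [0.001, 0.002, -1.0]]
ft_force: [1.7, 8.8, -3.5]
grip_width: 0.0227
gripper_force: 60.5
```

>>> {"fn": "step_arm", "kwargs": {
  "fingers": [1, 1],
  "travel": [
    [-0.0003, -0.015, 0],
    [0, 0, 0]
  ],
  "twist": [-0.0064, 0]
}}

```text
time_s: 20.15
position: [0.4585, -0.0005, 0.1524]
tool_rot: [[-0.705, 0.709, 0.0], [0.709, 0.705, 0.002], [0.001, 0.002, -1.0]]
ft_force: [2.4, 8.3, -4.2]
grip_width: 0.0227
gripper_force: 60.5
```

>>> {"fn": "step_arm", "kwargs": {
  "fingers": [1, 1],
  "travel": [
    [-0.0003, -0.015, 0],
    [0, 0, 0]
  ],
  "twist": [-0.0064, 0]
}}

```text
time_s: 20.4
position: [0.4574, -0.0016, 0.1524]
tool_rot: [[-0.719, 0.695, -0.0], [0.695, 0.719, 0.002], [0.002, 0.002, -1.0]]
ft_force: [1.1, 9.4, -4.1]
grip_width: 0.0223
gripper_force: 60.5
```

>>> {"fn": "step_arm", "kwargs": {
  "fingers": [1, 1],
  "travel": [
    [-0.0003, -0.015, 0],
    [0, 0, 0]
  ],
  "twist": [-0.0064, 0]
}}

```text
time_s: 20.65
position: [0.4563, -0.0027, 0.1524]
tool_rot: [[-0.733, 0.68, -0.0], [0.68, 0.733, 0.002], [0.002, 0.002, -1.0]]
ft_force: [0.1, 10.7, -2.8]
grip_width: 0.0228
gripper_force: 60.5
```

>>> {"fn": "step_arm", "kwargs": {
  "fingers": [1, 1],
  "travel": [
    [-0.0003, -0.015, 0],
    [0, 0, 0]
  ],
  "twist": [-0.0064, 0]
}}

```text
time_s: 20.9
position: [0.4552, -0.0038, 0.1524]
tool_rot: [[-0.746, 0.665, -0.0], [0.665, 0.746, 0.002], [0.002, 0.001, -1.0]]
ft_force: [0.6, 9.4, -2.7]
grip_width: 0.0221
gripper_force: 60.5
```

>>> {"fn": "step_arm", "kwargs": {
  "fingers": [1, 1],
  "travel": [
    [-0.0003, -0.015, 0],
    [0, 0, 0]
  ],
  "twist": [-0.0064, 0]
}}

```text
time_s: 21.15
position: [0.4542, -0.0049, 0.1524]
tool_rot: [[-0.76, 0.65, -0.0], [0.65, 0.76, 0.002], [0.002, 0.001, -1.0]]
ft_force: [0.7, 7.6, -3.9]
grip_width: 0.0225
gripper_force: 60.6
```

>>> {"fn": "step_arm", "kwargs": {
  "fingers": [1, 1],
  "travel": [
    [-0.0003, -0.015, 0],
    [0, 0, 0]
  ],
  "twist": [-0.0064, 0]
}}

```text
time_s: 21.4
position: [0.4532, -0.0061, 0.1524]
tool_rot: [[-0.773, 0.635, -0.001], [0.635, 0.773, 0.002], [0.002, 0.001, -1.0]]
ft_force: [-0.8, 9.5, -2.9]
grip_width: 0.022
gripper_force: 60.6
```

>>> {"fn": "step_arm", "kwargs": {
  "fingers": [1, 1],
  "travel": [
    [-0.0003, -0.015, 0],
    [0, 0, 0]
  ],
  "twist": [-0.0064, 0]
}}

```text
time_s: 21.65
position: [0.4522, -0.0073, 0.1524]
tool_rot: [[-0.785, 0.619, -0.001], [0.619, 0.785, 0.002], [0.002, 0.001, -1.0]]
ft_force: [-0.5, 9.0, -2.4]
grip_width: 0.0224
gripper_force: 60.6
```

```bash
sed -i 's/p=np.array(\[.*/p=np.array([-.078,-.0025])/; s/np.radians(10)$/np.radians(10)+.003/' l.py; python3 l.py
```

```text
lever 0.9596772822400214 r 0.07528621461161854 Ftan -6.5943454779747315 Frad 6.156570120821269 toolyaw-lever 0.022978511728243944 z 0.15238484476761474 t 21.65 grip 0.022409411992637716
```

>>> {"fn": "step_arm", "kwargs": {
  "fingers": [1, 1, 1, 1],
  "travel": [
    [-0.0004, -0.021, 0],
    [-0.0004, -0.021, 0],
    [0, 0, 0],
    [0, 0, 0]
  ],
  "twist": [-0.009, -0.009, 0, 0]
}}

```text
time_s: 22.15
position: [0.4497, -0.0105, 0.1524]
tool_rot: [[-0.819, 0.574, -0.001], [0.574, 0.819, 0.002], [0.002, 0.002, -1.0]]
ft_force: [-0.6, 9.3, -2.7]
grip_width: 0.0221
gripper_force: 60.6
```

```bash
python3 l.py; python3 - <<'E'
from s import *
im,d=optics.get_image("top");cv2.imwrite("pics/top2.png",cv2.resize(im[130:290,220:420],None,fx=3,fy=3))
E
```

```text
lever 1.0135201129845774 r 0.07522371840245029 Ftan -7.166685481636082 Frad 5.989983670852348 toolyaw-lever 0.025272614575012398 z 0.15237119376865793 t 22.15 grip 0.02205824926995741
```

View pics/top2.png

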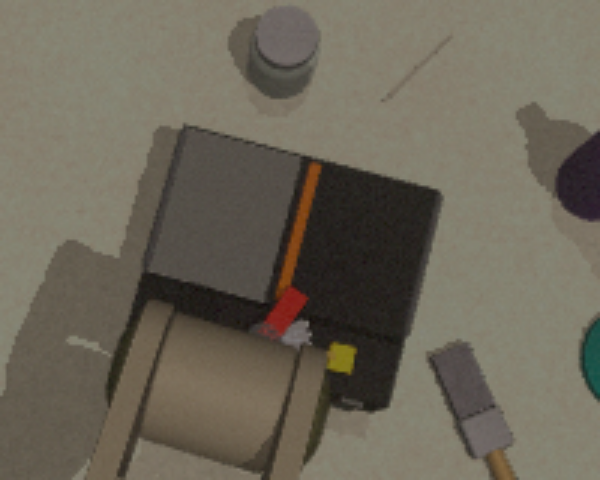

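The top view shows both flaps flat, black over grey. The lever's nose at (290,310) has swung over the flaps, and the neighbouring things are undisturbed. The lever is held at about 1.01 rad, past three clicks and midway between the third and fourth teeth.

```bash
python3 -c "
from rig import close_job
print(close_job())"
```

```text
the job is handed in; nothing more can be done
None
```

The toolbox is closed, grey flap first and black flap over it, and the job is handed in with the latch lever still gripped at about 1.01 rad: three clicks by my estimate (force drops near 0.43, 0.68 and 0.90 rad, the first two faint but matching the pawl position seen on camera), with the fourth expected near 1.14 rad.

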